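# Fetch the mould from behind the containers

### The job

The small aluminium mould stands boxed in behind three containers (a jar, an amber bottle and a rectangular tin): first stand all three containers upright in the steel tray, then lay the mould flat on the yellow plate of the press, centred in the black outline with its long sides along the outline's long sides. Only when the mould lies there, put each container back upright in the middle of the rubber pad it came from (the pad of its own shape), the tin square on its pad. Do not tip any container over, and leave the small white dish where it is.

Things in the scene. Friction and masses are not known exactly. Their poses are not given: they have to be found in the camera images.
- jar_center (a point): white plastic screw-lid jar with a grey lid, round, 58 mm diameter (lid 57), 86 mm tall, straight sides; about 0.15 kg. This point is its centre, half-way up, 43 mm over its underside; z up. It starts standing on pad_jar.
- bottle_center (a point): slim amber glass bottle with black cap, 42 mm diameter with straight sides up to 64 mm over its underside, then a shoulder and a cap 25 mm wide; 100 mm tall; about 0.12 kg. This point is on its axis, 50 mm over its underside; z up. It starts standing on pad_bottle.
- tin_center (a point): rectangular steel tin, 52 mm (its x) by 36 mm (its y), straight sides 84 mm tall, with a small black cap (20 mm wide, 12 mm high) off centre on the top, 96 mm tall in all; about 0.15 kg. This point is the centre of the tin without its cap, 42 mm over its underside; z up. It starts standing on pad_tin, long sides along the pad's.
- mould_center (a point): aluminium alignment mould for watch screens: a block 56 mm (its x) by 40 mm (its y) by 20 mm tall, with a shallow recess in the top with a dark bottom; about 0.1 kg. This point is its centre, 10 mm over its underside; z up. It starts lying on the thin green mat, 2 mm over the bench, with one container in front of it and one on each side.
- pad_jar: large round black rubber pad, 72 mm diameter, 3 mm thick, fixed: the jar's place. Origin: centre of its underside, z up; its top is 3 mm over the origin. Its x axis points roughly away from the robot (within about 0.45 rad).
- pad_bottle: small round black rubber pad, 56 mm diameter, 3 mm thick, fixed: the bottle's place. Origin: centre of its underside, z up; top 3 mm over it; x roughly away from the robot.
- pad_tin: rectangular black rubber pad, 66 mm (its x) by 50 mm (its y), 3 mm thick, fixed: the tin's place. Origin: centre of its underside, z up; top 3 mm over it; x roughly away from the robot. The three pads lie at the two sides and in front of the mould, about 88 mm or more apart; which is where changes. Any two neighbouring containers leave 25 mm or more between them.
- tray: shallow open steel tray, fixed, to the left or right: 270 mm (its x, roughly away from the robot) by 150 mm (its y) outside, rim 14 mm high, walls and floor 4 mm thick. Origin: centre of its underside, z up; the inner floor is 4 mm over it.
- press: slide-out stage of a laminating press, fixed, on the side opposite the tray: base 300 mm (its x, roughly away from the robot) by 150 mm, two rails along x, in its middle a yellow plate 120 by 106 mm, its top 50 mm over the origin, with a printed black outline 76 mm (x) by 60 mm (y) round its centre. Origin: underside, straight below the plate's centre; z up. Rail end blocks: 46 mm high.
- dish: small white ceramic dish, 56 mm wide, 22 mm high, loose, just behind the mould: to be left where it is. Origin: centre of its underside.

How it is judged:
By the outcome, as a careful person would: the job done as asked, in the order asked, and still so for the second after the job is handed in, with the robot touching nothing.
It also fails if it takes over 144 s, if anything falls off the work surface, if the arm or the gripper's body presses on something with over 40 N, if the wrist force passes 120 N, or if a joint passes its speed limit or range.

### The arm

A 7-joint arm with a two-finger parallel gripper is mounted at the origin on the work surface. World frame = base frame: x ahead of the robot, y to its left, z up, the work surface at z = 0. Lengths are in mm, angles in degrees, forces in N, time in s.
With the tool pointing down it reaches from about 425 to 950 mm from the base axis. Payload 4.7 kg.
Tool frame: the origin (TCP) lies midway between the tips of the shut fingers; the grasp point (between the pads) lies 19 mm behind it; z points along the fingers, y is the line along which they close (so a half turn about z gives the same grasp; the last joint's range is limited). The gripper opens to 87 mm and grips with 3 to 60 N. Pads are 19 mm wide; open, the fingers measure 117 mm over their backs; the gripper's body (75 mm by 190 mm) begins 51 mm behind the grasp point.
Start: joints at [61.427, 26.849, -2.785, 87.806, 1.381, 65.374, -4.715], TCP at [305.628, -601.868, 182.673] pointing down, gripper open.
Joint ranges: [-148.3, 148.3], [-19.14, 114.17], [-79.39, 73.82], [5.75, 140.21], [-59.74, 239.74], [12.07, 113.84], [-152.46, 152.46]. Speed limits (degrees/s): [147.25, 147.25, 180, 180, 180, 180, 180].

### API

Orientations are given as a 3x3 rotation matrix whose columns are the frame's x, y, z axes.
In Python, from workcell import get_state, capture, camera_model, close_job, silhouettes, spot_point gives the robot as it stands. The module is installed in compiled form; this text tells all that it offers.
- The arm moves only by the tool jog_arm, never from a script. Its argument "steps" is a list that holds one entry, the list of rows, each a list of 5 numbers: the shift along the tool's x, y, z scaled (see below), then the turn about the tool's z scaled (see below), then the opening, from 0 (shut) to 1 (fully open). In form: [[[tx, ty, tz, turn, jaw], ...]]. A call has 1 to 20 rows; each row is the pose to reach, as a shift and turn from the pose commanded when the call began, along the tool's axes at that moment; what a row does not reach only later rows make up. The controller multiplies each number of a shift by 1 m and each number of a turn by 30 degrees. A row lasts 1/8 s, in which the tool goes at most 62.5 mm and 10.7 degrees, less where a joint would pass 70% of its speed; a pose out of reach is approached as far as the arm can. A call with a number of a shift or a turn outside -1 to 1 is refused whole. A call with a gripper value outside its range is refused whole. The fingers move at their own pace and stop on an object; "grip_force" is the grip in N (left out, the last holds). Time passes only in rows, so rows that repeat a pose let the fingers close. It gives the time, the measured TCP pose, the force, the opening and the grip force at its end, in the units of the state.
- get_state(): the state, without advancing time (a new reading comes with each control period).
- capture(name): name is "side" or "top"; returns (picture, depth): 480x640x3 uint8, blue, green, red; 480x640 float32, mm along the optical axis (not along the pixel's ray), 0 where there is no reading.
- camera_model(name): a dict with "K" (3x3 intrinsics, pixels), "world_from_camera" (4x4, takes a point from camera to world coordinates). Camera axes: x right, y down, z forward; pixel columns grow to the right and rows downward; lengths in mm; the calibration is good to about 2 mm. A picture is of the moment at which its call begins. camera_model takes no time and is no camera call.
- close_job(): hands the job in; it is judged then, once.
Trained networks look in the newest picture that a camera, given by its name, has taken for a name from the list of things; names that differ only in an ending like _2 or _b are one class to them, and where a whole thing is asked for, a point or a joint stands for the part that bears it (a point fixed in the world has none). Each returns a list of dicts, best first, with "conf" (0 to 1); they miss things now and then, are a little off and sometimes report something else, mostly with a low value. They report only what shows in the picture. A call takes as long as a camera call.
- silhouettes(thing, camera): "pixels" (480x640 bool, what is visible of it).
- spot_point(thing, camera): "point" ([x, y, z] in mm, in the coordinates of the camera as it stood for that picture, good to about 4 mm: a listed point, or the origin of a listed thing).
The state is a dict: "clock": time; "joints": joint angles; "dq": joint speeds; "effort": joint torques, N m; "position": TCP position; "tcp_rot": TCP orientation; "wrist_force": force on the tool from outside, world axes, zero at the start; "torque": the same for the moment, N m; "grip_width": finger opening in mm; "grip_force": force on a finger pad.
Only numpy, scipy, OpenCV 4.12 (cv2) and the standard library are available. Lean on these libraries where they do the work, as an engineer would, in place of code of your own. Each camera call takes 0.05 s, during which the arm holds its last target. There are 200 camera calls.

## Working session

There is one attempt and no reset: what is moved stays moved. The work goes in short steps, Python scripts to look and compute and a tool call to move; the robot and the scene stay as the last step left them, time stands still between calls to the robot, and variables do not carry over. Pictures are saved under pics/ and viewed, at most 14 in all, crops included, and the job is handed in when it is done.

Besides the shell and the picture viewer there is one more tool, called after "Request:" in YAML: its name, and indented under it one key for each argument. jog_arm: Moves the arm, as the interface text tells. Shifts and turns lie within -1 to 1; 1 stands for 1 m of shift or 30 degrees of turn. Its arguments: {"type":"object","properties":{"steps":{"type":"array","items":{"type":"array","items":{"type":"array","items":{"type":"number"}}}},"grip_force":{"type":"number"}},"required":["steps"]}

```bash
mkdir -p pics
python3 - <<'E'
from workcell import *
import cv2, numpy as np
s=get_state(); print({k:np.round(v,2).tolist() for k,v in s.items()})
for c in ("side","top"):
    p,d=capture(c); cv2.imwrite(f"pics/{c}0.png",p); m=camera_model(c); print(c,np.round(m["K"],1).tolist(),np.round(m["world_from_camera"],3).tolist())
    T=m["world_from_camera"]
    for t in "jar_center bottle_center tin_center mould_center pad_jar pad_bottle pad_tin tray press dish".split():
        r=spot_point(t,c)
        print(t,[(round(q["conf"],2),np.round((T@np.r_[q["point"],1])[:3],1).tolist()) for q in r[:2]])
E
```

```text
{'clock': 0.0, 'joints': [61.43, 26.9, -2.79, 87.88, 1.38, 65.38, -4.72], 'dq': [-0.01, 0.0, -0.01, 0.05, 0.04, -0.08, 0.03], 'effort': [0.0, -50.8, -0.08, -23.62, -0.06, 0.04, 0.0], 'position': [305.26, -601.25, 181.58], 'tcp_rot': [[0.89, 0.45, -0.0], [0.45, -0.89, 0.0], [-0.0, -0.0, -1.0]], 'wrist_force': [0.75, -0.0, -0.35], 'torque': [0.03, 0.01, 0.0], 'grip_force': 0.0, 'grip_width': 87.15}
side [[510.0, 0.0, 314.7], [0.0, 510.0, 232.9], [0.0, 0.0, 1.0]] [[-0.744, -0.462, 0.482, 120.898], [-0.667, 0.495, -0.556, 558.731], [0.018, -0.736, -0.677, 734.041], [0.0, 0.0, 0.0, 1.0]]
jar_center [(0.56, [588.0, 91.7, 50.1]), (0.27, [516.5, 18.5, 54.4])]
bottle_center [(0.74, [518.8, 16.1, 53.8])]
tin_center [(0.85, [574.8, -89.1, 49.5])]
mould_center [(0.66, [589.4, 92.4, 50.5]), (0.64, [596.9, 14.0, 13.2])]
pad_jar [(0.57, [526.1, 278.0, -3.0]), (0.53, [591.0, 92.7, 2.5])]
pad_bottle []
pad_tin [(0.54, [570.6, -87.8, 2.6])]
tray [(0.73, [529.5, 281.6, -0.8])]
press [(0.82, [533.0, -280.4, 0.4])]
dish [(0.7, [670.6, -6.2, 1.2])]
top [[528.8, 0.0, 318.0], [0.0, 528.8, 238.8], [0.0, 0.0, 1.0]] [[-0.006, -0.985, 0.173, 474.367], [-1.0, 0.01, 0.021, -10.574], [-0.022, -0.173, -0.985, 907.772], [0.0, 0.0, 0.0, 1.0]]
jar_center [(0.73, [584.9, 93.5, 44.2])]
bottle_center []
tin_center [(0.79, [567.1, -88.0, 46.2])]
mould_center [(0.72, [597.3, 11.1, 12.8])]
pad_jar [(0.74, [589.6, 95.4, -1.4])]
pad_bottle []
pad_tin [(0.78, [570.8, -83.4, 3.9]), (0.61, [587.3, 94.9, 45.9])]
tray [(0.94, [526.4, 276.5, 2.0]), (0.22, [568.2, -81.0, 4.4])]
press [(0.92, [532.7, -274.5, -2.3]), (0.33, [592.4, 15.5, 13.6])]
dish [(0.85, [669.2, -7.6, -0.8])]
```

View pics/top0.png

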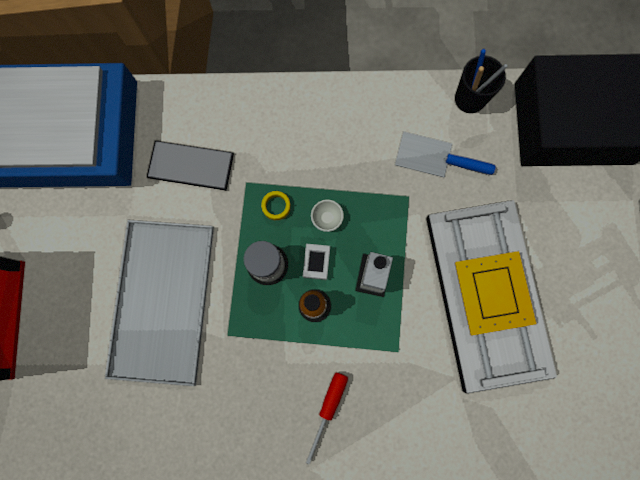

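View pics/side0.png

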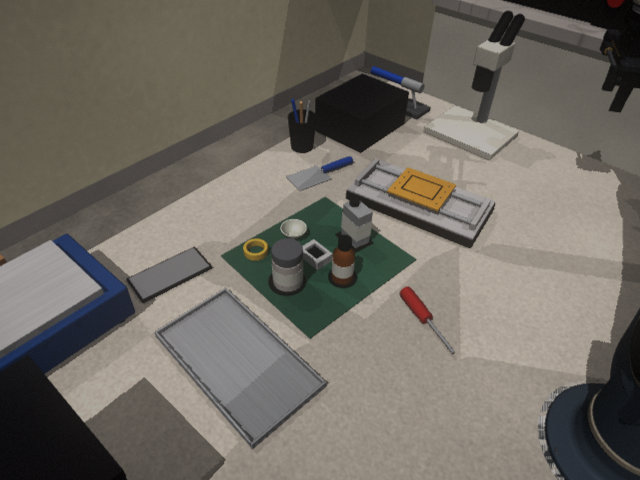

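The top picture shows the jar at (265,262), bottle (314,305), tin (375,273) and mould (317,261). The tray is on the left at (160,302) and the press on the right at (495,295). The networks agree. Next, precise top-face fits from depth.

```bash
cat > h.py <<'E'
from workcell import *
import cv2, numpy as np
def cloud(c):
    p,d=capture(c); m=camera_model(c); K=m["K"];T=m["world_from_camera"]
    v,u=np.mgrid[:480,:640]; P=np.stack([(u-K[0,2])*d/K[0,0],(v-K[1,2])*d/K[1,1],d],-1)
    W=P@T[:3,:3].T+T[:3,3]; W[d==0]=np.nan
    return p,W
def onplane(uv,c,z):
    m=camera_model(c);K=m["K"];T=m["world_from_camera"]
    r=np.c_[(np.asarray(uv,float)-[K[0,2],K[1,2]])/[K[0,0],K[1,1]],np.ones(len(uv))]@T[:3,:3].T
    return (T[:3,3]+r*((z-T[2,3])/r[:,2])[:,None])[:,:2]
def rect(xy):
    (c,s,a)=cv2.minAreaRect(np.float32(xy)); 
    if s[0]<s[1]: a+=90; s=s[::-1]
    a=(a+90)%180-90
    return np.round(c,1),np.round(s,1),round(a,1)   # long axis angle from world x
E
python3 - <<'E'
from h import *
for c in ("top","side"):
    p,W=cloud(c); print(c)
    def pts(box,z0,z1):
        x0,x1,y0,y1=box; m=(W[...,0]>x0)&(W[...,0]<x1)&(W[...,1]>y0)&(W[...,1]<y1)&(W[...,2]>z0)&(W[...,2]<z1); return m
    for n,box,z0,z1 in [("jar",(540,640,50,140),83,96),("bot cap",(480,560,-20,60),94,110),("tin",(525,620,-130,-50),80,91),("tincap",(525,620,-130,-50),94,105),("mould",(560,640,-22,48),17,27),("plate",(440,630,-380,-180),44,56),("dish",(630,710,-45,35),17,30),("mat",(480,700,-60,110),-5,8),("tray",(350,700,180,380),8,22)]:
        m=pts(box,z0,z1); q=W[m]
        if len(q)<8: print(n,len(q)); continue
        print(n,len(q),"z",np.round(np.median(q[:,2]),1),"mean",np.round(q[:,:2].mean(0),1),"rect",*rect(q[:,:2]),"circ",np.round(cv2.minEnclosingCircle(np.float32(q[:,:2]))[0],1),round(cv2.minEnclosingCircle(np.float32(q[:,:2]))[1],1))
    # silhouettes
    for t,z in (("mould_center",22),("press",0),("tray",14)):
        r=silhouettes(t,c)
        if r:
            k=r[0]["pixels"]; cn=max(cv2.findContours(k.astype(np.uint8),0,1)[0],key=cv2.contourArea)[:,0]
            print(t,round(r[0]["conf"],2),*rect(onplane(cn,c,z)))
    # black outline on plate
    m=pts((440,630,-360,-190),40,60)&(p.max(2)<90); 
    uv=np.argwhere(m)[:,::-1]; xy=onplane(uv,c,50); print("outline",len(xy),*rect(xy),xy.mean(0).round(1))
    y=(p[...,2]>120)&(p[...,0]<80)&(p[...,1]>90)&pts((440,630,-380,-180),40,60); print("yellow",*rect(onplane(np.argwhere(y)[:,::-1],c,50)))
E
```

```text
top
jar 1028 z 92.0 mean [587.6  95.6] rect [588.2  95.8] [56.5 55.1] 45.0 circ [588.   96.2] 28.4
bot cap 214 z 106.0 mean [518.4  17.3] rect [518.4  17.4] [23.4 23.4] -45.8 circ [518.7  17.5] 12.3
tin 525 z 89.3 mean [565.5 -83.4] rect [568.3 -84.7] [52.4 36.1] -14.6 circ [568.  -84.3] 30.0
tincap 134 z 101.5 mean [579.8 -87.4] rect [580.5 -87.2] [18.9 18.3] 0.4 circ [580.1 -87.5] 10.2
mould 608 z 22.1 mean [592.3  12.4] rect [592.7  12.4] [56.5 39.8] -6.2 circ [591.6  12.5] 33.2
plate 4998 z 50.7 mean [ 534.3 -275. ] rect [ 537.5 -275.4] [175.7 107.5] 9.0 circ [ 536.1 -262.3] 91.0
dish 330 z 23.1 mean [673.4  -6.6] rect [671.4  -6.9] [54.5 53.1] -0.1 circ [671.   -6.4] 27.7
mat 9374 z 3.1 mean [582.5  21.5] rect [590.  25.] [219.9 170. ] -0.0 circ [590.4  25.2] 138.1
tray 2125 z 13.1 mean [525.7 281.3] rect [529.1 278.4] [271.  151.6] -4.8 circ [529.1 278.2] 153.5
mould_center 0.63 [591.7  13. ] [58.5 42.2] -6.4
press 0.58 [ 536.5 -280.4] [309.2 158.7] 9.4
tray 0.75 [528.9 277.2] [270.2 153.8] -4.8
outline 228 [ 534.4 -276.6] [99.  71.3] 9.1 [ 533.4 -277.2]
yellow [ 534.8 -275.7] 
[... 438 characters left out ...]
4  11.1] rect [593.8  10.9] [60.9 43.3] -4.7 circ [592.7   9.5] 33.6
plate 1679 z 50.3 mean [ 534.1 -272.9] rect [ 536.4 -276.6] [121.4 115.5] 8.9 circ [ 535.8 -275.2] 79.0
dish 189 z 22.3 mean [675.2 -10.5] rect [672.9  -8. ] [56.4 52.9] -30.1 circ [672.1  -7.6] 29.2
mat 3649 z 2.5 mean [563.7  32.6] rect [590.  25.] [219.9 169.9] -0.0 circ [588.4  24.9] 137.1
tray 1640 z 13.4 mean [515.8 281.8] rect [530.6 277.2] [273.8 151.4] -4.5 circ [529.6 277.9] 154.0
mould_center 0.67 [588.3  16.1] [71.6 55.8] -5.4
press 0.71 [ 549.8 -300. ] [317.2 197. ] 9.6
tray 0.8 [527.8 279. ] [276.7 153.8] -4.6
outline 34 [ 535.5 -262.5] [88.1 79.5] -80.5 [ 535.  -271.2]
yellow [ 535.4 -275. ] [119.7 107.1] 9.2
```

```bash
cat > plan.py <<'E'
import sys, math, json
from h import *
# usage: plan.py "x y z theta" ... ; prints tool-frame shifts (m) and turns (30deg units) from the present pose; rows needed
s=get_state(); R=np.array(s["tcp_rot"]); p=np.array(s["position"]); th=math.degrees(math.atan2(R[1,0],R[0,0]))
print("pos",p.round(1),"theta",round(th,1),"grip",round(s["grip_width"],1),"clock",round(s["clock"],2))
q=p; a=th
for w in sys.argv[1:]:
    x,y,z,t=map(float,w.split()); n=np.array([x,y,z])
    print((R.T@(n-p)/1000).round(4).tolist(), round(((th-t+90)%180-90)/30,3), "rows>=%.1f"%max(np.linalg.norm(n-q)/62.5,abs((a-t+90)%180-90)/10.7)); q=n;a=t
E
python3 plan.py "588 96 165 0" "588 96 46 0"
```

```text
pos [ 305.7 -601.9  182.7] theta 26.9 grip 86.9 clock 1.5
[0.5677, -0.4944, 0.0177] 0.897 rows>=12.0
[0.5677, -0.4944, 0.1367] 0.897 rows>=1.9
```

Request:
jog_arm:
  steps:
    - [[0.568, -0.494, 0.018, 0.9, 1], [0.568, -0.494, 0.018, 0.9, 1], [0.568, -0.494, 0.018, 0.9, 1], [0.568, -0.494, 0.018, 0.9, 1], [0.568, -0.494, 0.018, 0.9, 1], [0.568, -0.494, 0.018, 0.9, 1], [0.568, -0.494, 0.018, 0.9, 1], [0.568, -0.494, 0.018, 0.9, 1], [0.568, -0.494, 0.018, 0.9, 1], [0.568, -0.494, 0.018, 0.9, 1], [0.568, -0.494, 0.018, 0.9, 1], [0.568, -0.494, 0.018, 0.9, 1], [0.568, -0.494, 0.018, 0.9, 1], [0.568, -0.494, 0.018, 0.9, 1], [0.568, -0.494, 0.018, 0.9, 1], [0.568, -0.494, 0.018, 0.9, 1]]
  grip_force: 25

```text
clock: 3.5
position: [588.4, 94.0, 164.9]
tcp_rot: [[1.0, -0.004, 0.0], [-0.004, -1.0, -0.001], [0.0, 0.001, -1.0]]
wrist_force: [0.2, -0.4, -0.4]
grip_width: 87.0
grip_force: 0.0
```

```bash
python3 plan.py "588.3 95.8 46 0" "588.3 95.8 140 0" "613.7 270.9 140 -4.8" "613.7 270.9 46 -4.8"
```

```text
pos [588.4  94.  164.9] theta -0.2 grip 87.0 clock 3.5
[-0.0001, -0.0019, 0.1189] -0.008 rows>=1.9
[-0.0001, -0.0019, 0.0249] -0.008 rows>=1.5
[0.0246, -0.1771, 0.0248] 0.152 rows>=2.8
[0.0246, -0.1771, 0.1188] 0.152 rows>=1.5
```

Request:
jog_arm:
  steps:
    - [[0, -0.002, 0.06, 0, 1], [0, -0.002, 0.1, 0, 1], [0, -0.002, 0.119, 0, 1], [0, -0.002, 0.119, 0, 1], [0, -0.002, 0.119, 0, 0], [0, -0.002, 0.119, 0, 0], [0, -0.002, 0.119, 0, 0], [0, -0.002, 0.119, 0, 0], [0, -0.002, 0.119, 0, 0], [0, -0.002, 0.119, 0, 0]]
  grip_force: 25

```text
clock: 4.75
position: [589.0, 97.3, 46.2]
tcp_rot: [[1.0, -0.002, 0.001], [-0.002, -1.0, -0.0], [0.001, 0.0, -1.0]]
wrist_force: [-0.3, -2.0, 4.0]
grip_width: 55.6
grip_force: 25.0
```

```bash
python3 plan.py "588.3 95.8 140 0" "613.7 270.9 140 -4.8" "613.7 270.9 46 -4.8"
```

```text
pos [589.   97.3  46.2] theta -0.1 grip 55.6 clock 4.75
[-0.0006, 0.0016, -0.0938] -0.003 rows>=1.5
[0.0245, -0.1736, -0.0938] 0.157 rows>=2.8
[0.0244, -0.1736, 0.0002] 0.157 rows>=1.5
```

Request:
jog_arm:
  steps:
    - [[0, 0, -0.03, 0, 0], [0, 0, -0.08, 0, 0], [0.005, -0.05, -0.094, 0.05, 0], [0.015, -0.1, -0.094, 0.1, 0], [0.024, -0.15, -0.094, 0.16, 0], [0.024, -0.174, -0.094, 0.16, 0], [0.024, -0.174, -0.06, 0.16, 0], [0.024, -0.174, -0.02, 0.16, 0], [0.024, -0.174, -0.004, 0.16, 0], [0.024, -0.174, 0.001, 0.16, 0], [0.024, -0.174, 0.001, 0.16, 0], [0.024, -0.174, 0.001, 0.16, 0]]

```text
clock: 6.25
position: [613.4, 272.4, 45.7]
tcp_rot: [[0.996, -0.085, 0.002], [-0.085, -0.996, 0.002], [0.002, -0.002, -1.0]]
wrist_force: [-0.5, -0.3, -1.9]
grip_width: 56.0
grip_force: 25.0
```

```bash
python3 plan.py "613.7 270.9 46 -4.8"  "613.7 270.9 46 -4.8"  "613.7 270.9 150 -4.8" "518.6 17.3 150 0" "518.6 17.3 39 0"
```

```text
pos [613.4 272.4  45.7] theta -4.9 grip 56.0 clock 6.25
[0.0005, 0.0015, -0.0003] -0.003 rows>=0.0
[0.0005, 0.0015, -0.0003] -0.003 rows>=0.0
[0.0006, 0.0013, -0.1043] -0.003 rows>=1.7
[-0.0725, 0.2621, -0.1048] -0.163 rows>=4.3
[-0.0727, 0.2623, 0.0062] -0.163 rows>=1.8
```

Request:
jog_arm:
  steps:
    - [[0, 0, 0.001, 0, 0], [0, 0, 0.001, 0, 0], [0, 0, 0.001, 0, 0.9], [0, 0, 0.001, 0, 0.9], [0, 0, 0.001, 0, 0.9], [0, 0, 0.001, 0, 0.9], [0, 0, -0.05, 0, 0.9], [0, 0, -0.105, 0, 0.9], [-0.073, 0.262, -0.105, -0.16, 1], [-0.073, 0.262, -0.105, -0.16, 1], [-0.073, 0.262, -0.105, -0.16, 1], [-0.073, 0.262, -0.105, -0.16, 1], [-0.073, 0.262, -0.105, -0.16, 1], [-0.073, 0.262, -0.105, -0.16, 1], [-0.073, 0.262, -0.105, -0.16, 1]]

```text
clock: 8.12
position: [518.3, 18.6, 149.9]
tcp_rot: [[1.0, 0.001, 0.001], [0.001, -1.0, 0.001], [0.001, -0.001, -1.0]]
wrist_force: [0.8, 0.2, 0.1]
grip_width: 86.9
grip_force: 0.0
```

```bash
python3 plan.py "518.6 17.3 39 0"  "518.6 17.3 165 0"
python3 - <<'E'
from h import *
p,W=cloud("side"); cv2.imwrite("pics/side1.png",p)
E
```

```text
pos [518.3  18.6 149.9] theta 0.0 grip 86.9 clock 8.12
[0.0002, 0.0014, 0.1109] 0.001 rows>=1.8
[0.0004, 0.0013, -0.0151] 0.001 rows>=2.0
```

View pics/side1.png

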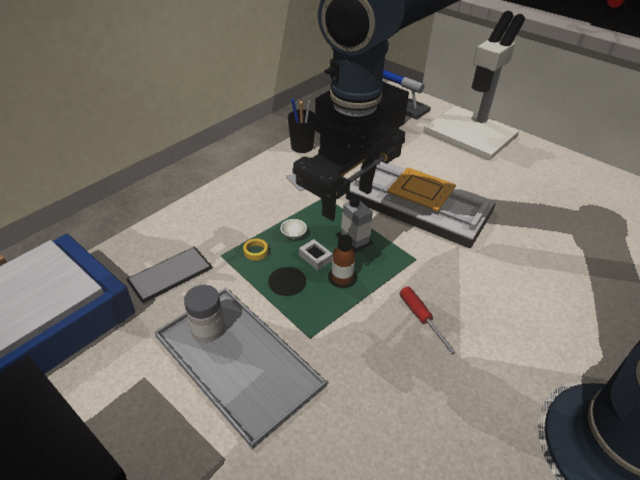

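The jar stands upright in the tray at (203,313) and its round pad is clear at (287,281). Next, the bottle.

Request:
jog_arm:
  steps:
    - [[0, 0.001, 0.05, 0, 1], [0, 0.001, 0.09, 0, 1], [0, 0.001, 0.111, 0, 0.9], [0, 0.001, 0.111, 0, 0.9], [0, 0.001, 0.111, 0, 0], [0, 0.001, 0.111, 0, 0], [0, 0.001, 0.111, 0, 0], [0, 0.001, 0.111, 0, 0], [0, 0.001, 0.111, 0, 0], [0, 0.001, 0.111, 0, 0], [0, 0.001, 0.111, 0, 0]]
  grip_force: 25

```text
clock: 9.55
position: [517.7, 15.7, 38.7]
tcp_rot: [[1.0, -0.002, 0.0], [-0.002, -1.0, -0.0], [0.0, 0.0, -1.0]]
wrist_force: [-0.6, -2.3, -0.2]
grip_width: 24.1
grip_force: 24.0
```

```bash
python3 plan.py "518.6 17.3 135 0" "444.3 285.1 135 -4.8" "444.3 285.1 38 -4.8"
```

```text
pos [517.7  15.7  38.7] theta -0.1 grip 24.1 clock 9.55
[0.0009, -0.0016, -0.0963] -0.003 rows>=1.5
[-0.0738, -0.2693, -0.0964] 0.157 rows>=4.4
[-0.0738, -0.2693, 0.0006] 0.157 rows>=1.6
```

Run:
```python
from h import *
a,_=cloud("side"); b,_=cloud("top"); s=get_state(); print(s["grip_width"],s["grip_force"])
cv2.imwrite("pics/m1.png",np.hstack([cv2.resize(a[180:320,240:440],None,fx=2,fy=2),cv2.resize(b[180:320,220:420],None,fx=2,fy=2)]))
```

```text
24.083212026879316 24.01302934202249
```

View pics/m1.png

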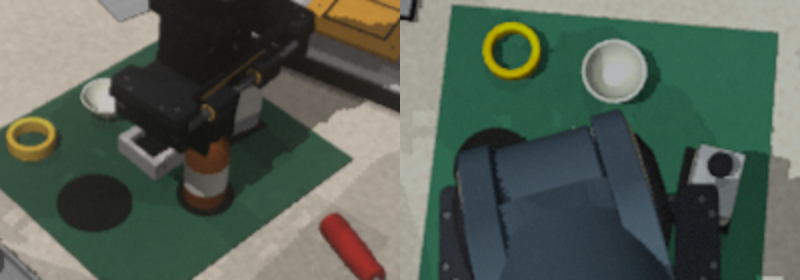

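Run:
```python
from h import *
m=camera_model("side"); Ti=np.linalg.inv(m["world_from_camera"])
def pr(p): q=m["K"]@(Ti@np.r_[p,1])[:3]; return (q[:2]/q[2]).round(0)
for p in [(518,62,150),(518,-25,150),(518,16,39),(518,28,39),(518,28,58),(518,16,105),(518,37,5)]: print(p,pr(p), "crop",(pr(p)-[240,180])*2)
p,W=cloud("side")
for u,v in [(340,230),(340,240),(335,235),(343,262),(325,225),(355,235),(300,220),(345,250)]: print(u,v,W[v,u].round(0),p[v,u])
s=get_state(); print(np.round(s["wrist_force"],1),np.round(s["torque"],2),np.round(s["joints"],1))
cv2.imwrite("pics/m2.png",cv2.resize(p[190:310,280:400],None,fx=5,fy=5,interpolation=cv2.INTER_CUBIC))
```

```text
(518, 62, 150) [330. 233.] crop [180. 106.]
(518, -25, 150) [361. 209.] crop [242.  58.]
(518, 16, 39) [343. 264.] crop [206. 168.]
(518, 28, 39) [339. 268.] crop [198. 176.]
(518, 28, 58) [340. 261.] crop [200. 162.]
(518, 16, 105) [345. 239.] crop [210. 118.]
(518, 37, 5) [335. 283.] crop [190. 206.]
340 230 [497.  61. 170.] [21 22 23]
340 240 [485.  75. 165.] [38 38 39]
335 235 [481.  95. 191.] [32 32 32]
343 262 [507.  33.  66.] [26 46 78]
325 225 [506.  89. 194.] [40 38 39]
355 235 [481.  41. 155.] [21 24 23]
300 220 [545. 107. 192.] [45 46 46]
345 250 [510.  25.  89.] [22 24 24]
[ 0.9 -1.1  0.6] [-0.11 -0.03 -0.04] [   5.6   23.6  -14.9  116.2    9.    41.3 -105. ]
```

View pics/m2.png

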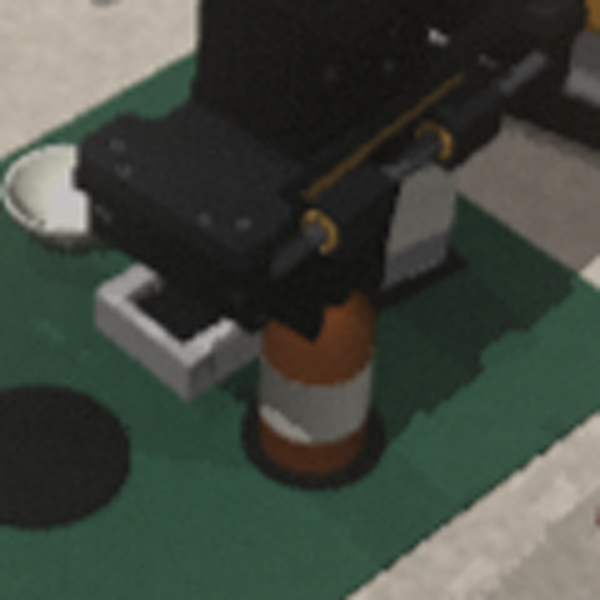

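The fingers sit at cap height, about 35–45 mm above the reported TCP. I'll release, rise and measure the real tip height.

Request:
jog_arm:
  steps:
    - [[0, 0, 0, 0, 1], [0, 0, 0, 0, 1], [0, 0, 0, 0, 1], [0, 0, 0, 0, 1], [0, 0, 0, 0, 1], [0, 0, -0.05, 0, 1], [0, 0, -0.1, 0, 1], [0, 0, -0.111, 0, 1], [0, 0, -0.111, 0, 1], [0, 0, -0.111, 0, 1]]

```text
clock: 10.95
position: [516.4, 15.7, 148.0]
tcp_rot: [[1.0, -0.001, -0.003], [-0.001, -1.0, -0.0], [-0.003, 0.0, -1.0]]
wrist_force: [-0.8, 0.2, 0.6]
grip_width: 87.0
grip_force: 0.0
```

Run:
```python
from h import *
s=get_state(); print(np.round(s["position"],1),s["grip_width"],np.round(s["tcp_rot"],3).tolist())
p,W=cloud("side")
m=(p.max(2)<60)&(W[...,2]>125)&(W[...,2]<300)&(abs(W[...,0]-518)<60)&(abs(W[...,1]-16)<110)
q=W[m]
for z in range(130,290,10):
    k=q[(q[:,2]>=z)&(q[:,2]<z+10)]
    if len(k): print(z,len(k),"x",k[:,0].min().round(),k[:,0].max().round(),"y",np.percentile(k[:,1],[0,25,50,75,100]).round())
p,W=cloud("top"); m=(abs(W[...,0]-518)<70)&(abs(W[...,1]-16)<130)&(W[...,2]>130); q=W[m]
for z in range(130,300,10):
    k=q[(q[:,2]>=z)&(q[:,2]<z+10)]
    if len(k): print("top",z,len(k),"x",k[:,0].min().round(),k[:,0].max().round(),"y",k[:,1].min().round(),k[:,1].max().round())
p,W=cloud("side");cv2.imwrite("pics/m3.png",cv2.resize(p[130:290,270:430],None,fx=3.7,fy=3.7))
```

```text
[516.4  15.7 148. ] 87.04348737478384 [[1.0, -0.001, -0.003], [-0.001, -1.0, -0.0], [-0.003, 0.0, -1.0]]
180 15 x 507.0 524.0 y [-36. -29. -28.  19.  68.]
190 116 x 505.0 528.0 y [-35. -28.  62.  68.  70.]
200 122 x 506.0 528.0 y [-37. -28.  18.  68.  70.]
210 116 x 506.0 528.0 y [-36. -28. -27.  69.  71.]
220 91 x 506.0 527.0 y [-40. -29. -27.  71.  74.]
230 48 x 505.0 526.0 y [-44. -34. -32. -28. -26.]
240 30 x 507.0 528.0 y [-40. -33. -32. -32. -31.]
250 55 x 482.0 549.0 y [-65. -33. -32. 102. 103.]
260 344 x 479.0 553.0 y [-69. -31. 102. 103. 105.]
270 459 x 479.0 553.0 y [-70. -30.  26. 102. 104.]
280 531 x 479.0 554.0 y [-76. -48.  60. 108. 111.]
top 260 3 x 479.0 479.0 y -68.0 -62.0
top 270 3 x 479.0 479.0 y -67.0 -63.0
top 280 73 x 479.0 553.0 y -59.0 -45.0
top 290 241 x 480.0 552.0 y -78.0 113.0
```

View pics/m3.png

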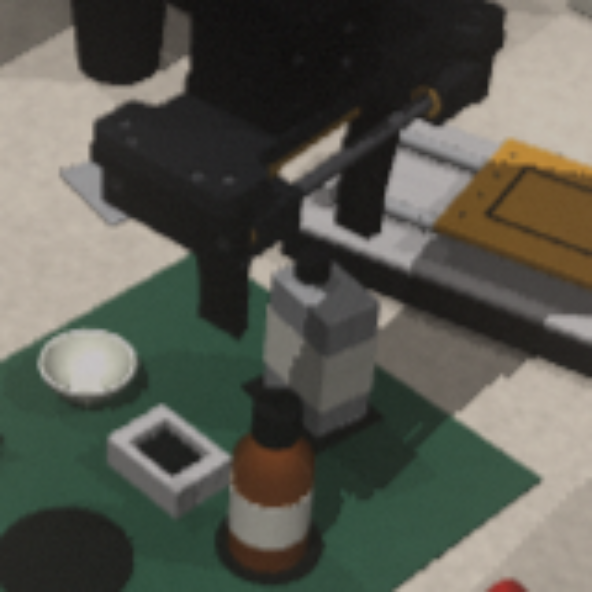

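```bash
python3 plan.py "518.4 17 1 0" "518.4 17 100 0" "444.3 285.1 100 -4.8" "444.3 285.1 0 -4.8"
python3 - <<'E'
from h import *
p,W=cloud("side"); m=(W[...,0]>480)&(W[...,0]<560)&(W[...,1]>-25)&(W[...,1]<60)&(W[...,2]>96)&(W[...,2]<112); print(W[m].mean(0), rect(W[m][:,:2]), cv2.minEnclosingCircle(np.float32(W[m][:,:2])))
E
```

```text
pos [516.7  15.8 148.2] theta -0.1 grip 87.6 clock 11.1
[0.0021, -0.0012, 0.1472] -0.003 rows>=2.4
[0.0018, -0.0012, 0.0482] -0.003 rows>=1.6
[-0.0726, -0.2692, 0.0484] 0.157 rows>=4.5
[-0.0723, -0.2692, 0.1484] 0.157 rows>=1.6
[518.09718488  18.57110674 103.85122202] (array([519.3,  17.4]), array([24.3, 24.3]), -16.6) ((519.7178344726562, 16.283967971801758), 13.251863479614258)
```

Request:
jog_arm:
  steps:
    - [[0.002, -0.001, 0.05, 0, 1], [0.002, -0.001, 0.1, 0, 1], [0.002, -0.001, 0.135, 0, 1], [0.002, -0.001, 0.147, 0, 1], [0.002, -0.001, 0.147, 0, 0.9], [0.002, -0.001, 0.147, 0, 0], [0.002, -0.001, 0.147, 0, 0], [0.002, -0.001, 0.147, 0, 0], [0.002, -0.001, 0.147, 0, 0], [0.002, -0.001, 0.147, 0, 0], [0.002, -0.001, 0.147, 0, 0]]
  grip_force: 25

```text
clock: 12.52
position: [519.9, 16.7, 2.9]
tcp_rot: [[1.0, -0.002, 0.0], [-0.002, -1.0, -0.0], [0.0, 0.0, -1.0]]
wrist_force: [-0.8, -0.0, 2.6]
grip_width: 41.3
grip_force: 25.0
```

```bash
python3 plan.py "518.4 17 100 0" "444.3 285.1 100 -4.8" "444.3 285.1 0 -4.8";  python3 - <<'E'
from h import *
p,W=cloud("side")
m=(p.max(2)<60)&(W[...,2]>25)&(W[...,2]<130)&(abs(W[...,0]-518)<15)&(abs(W[...,1]-17)<60)
q=W[m]
for z in range(20,140,10):
    k=q[(q[:,2]>=z)&(q[:,2]<z+10)]
    if len(k): print(z,len(k),"x",k[:,0].min().round(),k[:,0].max().round(),"y",np.percentile(k[:,1],[0,25,50,75,100]).round())
E
```

```text
pos [519.9  16.7   2.9] theta -0.1 grip 41.3 clock 12.53
[-0.0014, -0.0003, -0.0971] -0.003 rows>=1.6
[-0.076, -0.2683, -0.0972] 0.157 rows>=4.5
[-0.076, -0.2683, 0.0028] 0.157 rows>=1.6
20 2 x 529.0 532.0 y [34. 35. 35. 35. 35.]
30 5 x 513.0 524.0 y [35. 36. 38. 38. 39.]
40 31 x 509.0 524.0 y [-13.  36.  45.  46.  48.]
50 34 x 508.0 524.0 y [-10.  37.  46.  46.  47.]
60 42 x 503.0 521.0 y [-11.  -4.  43.  47.  48.]
70 61 x 504.0 520.0 y [-14.  -5.  11.  46.  50.]
80 30 x 508.0 514.0 y [-16. -10.  -4.  49.  52.]
90 18 x 514.0 525.0 y [-10.  -9.  -7.  -6.  -3.]
100 29 x 510.0 520.0 y [-10.  -8.   3.  12.  15.]
110 15 x 504.0 514.0 y [-12. -10.  -9.  -8.  -7.]
120 6 x 503.0 507.0 y [-9. -8. -8. -8. -8.]
```

Request:
jog_arm:
  steps:
    - [[0, 0, -0.03, 0, 0], [0, 0, -0.08, 0, 0], [-0.01, -0.04, -0.097, 0.03, 0], [-0.03, -0.1, -0.097, 0.1, 0], [-0.045, -0.155, -0.097, 0.16, 0], [-0.06, -0.21, -0.097, 0.16, 0], [-0.074, -0.26, -0.097, 0.16, 0], [-0.075, -0.268, -0.09, 0.16, 0], [-0.075, -0.268, -0.05, 0.16, 0], [-0.075, -0.268, -0.015, 0.16, 0], [-0.075, -0.268, -0.004, 0.16, 0], [-0.075, -0.268, 0.001, 0.16, 0], [-0.075, -0.268, 0.001, 0.16, 0], [-0.075, -0.268, 0.001, 0.16, 0]]

```text
clock: 14.32
position: [446.0, 285.4, 2.6]
tcp_rot: [[0.996, -0.085, 0.002], [-0.085, -0.996, 0.001], [0.002, -0.001, -1.0]]
wrist_force: [0.5, 0.5, -1.4]
grip_width: 41.0
grip_force: 25.0
```

```bash
python3 -c "
from h import *
print(np.round(get_state()['wrist_force'],1))"; python3 plan.py "444.3 285 125 -4.8" "568.3 -84.7 125 -14.6" "568.3 -84.7 1 -14.6"
```

```text
[ 0.5  0.5 -1.4]
pos [446.  285.4   2.6] theta -4.9 grip 41.0 clock 14.32
[-0.0014, 0.0004, -0.1224] -0.003 rows>=2.0
[0.1537, 0.3581, -0.1226] 0.323 rows>=6.2
[0.1535, 0.3583, 0.0014] 0.323 rows>=2.0
```

Request:
jog_arm:
  steps:
    - [[0, 0, 0.001, 0, 0], [0, 0, 0.0015, 0, 0], [0, 0, 0.0015, 0, 0.9], [0, 0, 0.0015, 0, 0.9], [0, 0, 0.0015, 0, 0.9], [0, 0, 0.0015, 0, 0.9], [0, 0, -0.05, 0, 0.9], [0, 0, -0.11, 0, 1], [0.05, 0.1, -0.122, 0.1, 1], [0.154, 0.358, -0.122, 0.32, 1], [0.154, 0.358, -0.122, 0.32, 1], [0.154, 0.358, -0.122, 0.32, 1], [0.154, 0.358, -0.122, 0.32, 1], [0.154, 0.358, -0.122, 0.32, 1], [0.154, 0.358, -0.122, 0.32, 1], [0.154, 0.358, -0.122, 0.32, 1], [0.154, 0.358, -0.122, 0.32, 1], [0.154, 0.358, -0.122, 0.32, 1]]

```text
clock: 16.58
position: [567.7, -82.5, 123.7]
tcp_rot: [[0.969, -0.247, -0.0], [-0.247, -0.969, 0.001], [-0.0, -0.001, -1.0]]
wrist_force: [-0.3, -0.3, 0.1]
grip_width: 87.1
grip_force: 0.0
```

```bash
python3 plan.py "568.3 -84.7 1 -14.6"
python3 - <<'E'
from h import *
for c in ("side","top"):
    p,W=cloud(c)
    for n,b in (("bottle",(400,500,230,340)),("jar",(560,680,220,330))):
        m=(W[...,0]>b[0])&(W[...,0]<b[1])&(W[...,1]>b[2])&(W[...,1]<b[3]); z=W[m][:,2]; zt=np.nanpercentile(z,99.5); q=W[m&(W[...,2]>(94 if n=="bottle" else 82))]
        print(c,n,round(float(np.nanmax(z)),1),rect(q[:,:2]))
E
```

```text
pos [567.7 -82.5 123.7] theta -14.3 grip 87.1 clock 16.57
[0.0011, 0.0021, 0.1227] 0.011 rows>=2.0
side bottle 107.3 (array([445.7, 285.7]), array([25.1, 24.7]), -23.5)
side jar 93.7 (array([612.4, 271.5]), array([56.6, 55.2]), 0.3)
top bottle 109.1 (array([444.5, 286.3]), array([24. , 23.6]), 3.1)
top jar 96.4 (array([612.1, 271.1]), array([55.7, 55.4]), 5.5)
```

Request:
jog_arm:
  steps:
    - [[0, 0.002, 0.05, 0, 1], [0, 0.002, 0.1, 0, 1], [0, 0.002, 0.115, 0, 1], [0, 0.002, 0.122, 0, 1], [0, 0.002, 0.122, 0, 0.9], [0, 0.002, 0.122, 0, 0], [0, 0.002, 0.122, 0, 0], [0, 0.002, 0.122, 0, 0], [0, 0.002, 0.122, 0, 0], [0, 0.002, 0.122, 0, 0], [0, 0.002, 0.122, 0, 0], [0, 0.002, 0.122, 0, 0]]
  grip_force: 25

```text
clock: 18.18
position: [567.5, -86.8, 1.7]
tcp_rot: [[0.968, -0.25, 0.0], [-0.25, -0.968, -0.0], [0.0, 0.0, -1.0]]
wrist_force: [0.2, 0.4, 0.3]
grip_width: 36.0
grip_force: 25.0
```

```bash
python3 plan.py "568.3 -84.7 122 -14.6" "529 278 122 -4.8" "529 278 0 -4.8"
```

```text
pos [567.5 -86.8   1.7] theta -14.5 grip 36.0 clock 18.18
[0.0002, -0.0022, -0.1203] 0.004 rows>=1.9
[-0.1285, -0.3435, -0.1203] -0.323 rows>=5.8
[-0.1285, -0.3435, 0.0017] -0.323 rows>=2.0
```

Request:
jog_arm:
  steps:
    - [[0, 0, -0.03, 0, 0], [0, 0, -0.08, 0, 0], [-0.01, -0.03, -0.12, -0.03, 0], [-0.03, -0.08, -0.12, -0.1, 0], [-0.05, -0.135, -0.12, -0.2, 0], [-0.07, -0.19, -0.12, -0.32, 0], [-0.09, -0.245, -0.12, -0.32, 0], [-0.11, -0.3, -0.12, -0.32, 0], [-0.128, -0.343, -0.12, -0.32, 0], [-0.128, -0.343, -0.12, -0.32, 0], [-0.128, -0.343, -0.07, -0.32, 0], [-0.128, -0.343, -0.03, -0.32, 0], [-0.128, -0.343, -0.008, -0.32, 0], [-0.128, -0.343, 0, -0.32, 0], [-0.128, -0.343, 0.001, -0.32, 0], [-0.128, -0.343, 0.001, -0.32, 0]]

```text
clock: 20.18
position: [530.0, 277.2, 1.2]
tcp_rot: [[0.996, -0.086, 0.001], [-0.086, -0.996, 0.0], [0.001, -0.0, -1.0]]
wrist_force: [-0.8, -0.7, -2.1]
grip_width: 36.0
grip_force: 25.0
```

```bash
python3 plan.py "529 278 112 -4.8" "592.5 12.3 60 -6.2"
```

```text
pos [530.  277.2   1.2] theta -4.9 grip 36.0 clock 20.18
[-0.001, -0.0008, -0.1108] -0.004 rows>=1.8
[0.085, 0.2585, -0.0588] 0.043 rows>=4.4
```

Request:
jog_arm:
  steps:
    - [[0, 0, 0.001, 0, 0], [0, 0, 0.001, 0, 0], [0, 0, 0.001, 0, 0.9], [0, 0, 0.001, 0, 0.9], [0, 0, 0.001, 0, 0.9], [0, 0, 0.001, 0, 0.9], [0, 0, -0.05, 0, 0.9], [0, 0, -0.11, 0, 0.8], [0.085, 0.258, -0.11, 0.04, 0.65], [0.085, 0.258, -0.11, 0.04, 0.65], [0.085, 0.258, -0.11, 0.04, 0.65], [0.085, 0.258, -0.11, 0.04, 0.65], [0.085, 0.258, -0.11, 0.04, 0.65], [0.085, 0.258, -0.06, 0.04, 0.65], [0.085, 0.258, -0.06, 0.04, 0.65], [0.085, 0.258, -0.06, 0.04, 0.65]]

```text
clock: 22.18
position: [592.8, 13.9, 61.7]
tcp_rot: [[0.994, -0.105, 0.001], [-0.105, -0.994, 0.0], [0.001, -0.001, -1.0]]
wrist_force: [0.5, 0.3, 0.4]
grip_width: 56.4
grip_force: 0.0
```

```bash
python3 - <<'E'
from h import *
s=get_state(); print(np.round(s["position"],1),s["grip_width"])
p,W=cloud("side"); cv2.imwrite("pics/s4.png",p)
X,Y,Z=s["position"]
m=(p.max(2)<60)&(W[...,2]>75)&(W[...,2]<160)&(abs(W[...,0]-X)<25)&(abs(W[...,1]-Y)<60)
q=W[m]; print(np.histogram(q[:,2],np.arange(75,160,5)))
E
python3 plan.py "592.5 12.3 -34 -6.2"
```

```text
[592.8  13.9  61.7] 56.390351045789465
(array([ 0,  0,  0,  0,  1, 18, 42, 42, 45, 39, 49, 40, 41, 46, 31, 22]), array([ 75,  80,  85,  90,  95, 100, 105, 110, 115, 120, 125, 130, 135,
       140, 145, 150, 155]))
pos [593.3  14.   62.3] theta -6.0 grip 56.6 clock 22.23
[-0.0009, 0.0018, 0.0963] 0.006 rows>=1.5
```

View pics/s4.png

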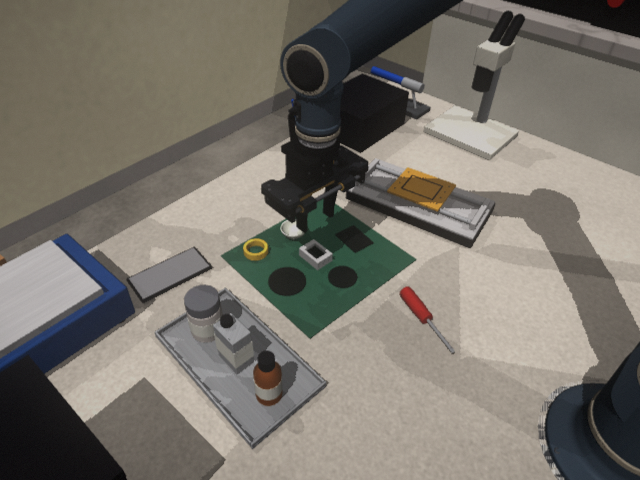

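All three stand upright in the tray: jar (202,313), tin (234,342), bottle (267,380). The pads are bare at (287,281), (343,276) and (354,238). Next, the mould.

Request:
jog_arm:
  steps:
    - [[-0.001, 0.001, 0.05, 0, 0.65], [-0.001, 0.001, 0.08, 0, 0.65], [-0.001, 0.001, 0.09, 0, 0.65], [-0.001, 0.001, 0.095, 0, 0.65], [-0.001, 0.001, 0.095, 0, 0.65], [-0.001, 0.001, 0.095, 0, 0], [-0.001, 0.001, 0.095, 0, 0], [-0.001, 0.001, 0.095, 0, 0], [-0.001, 0.001, 0.095, 0, 0], [-0.001, 0.001, 0.095, 0, 0]]
  grip_force: 25

```text
clock: 23.48
position: [591.4, 12.0, -33.7]
tcp_rot: [[0.994, -0.106, 0.001], [-0.106, -0.994, -0.0], [0.001, 0.0, -1.0]]
wrist_force: [-0.6, -0.9, 6.5]
grip_width: 39.7
grip_force: 25.0
```

```bash
python3 plan.py "592.5 12.3 50 -6.2" "535 -275.5 50 9.2" "535 -275.5 18 9.2"
python3 - <<'E'
from h import *
# bare pads seen by side camera + mould
print(np.round(get_state()["wrist_force"],1))
for c in ("side",):
    p,W=cloud(c)
    for n,b in (("jar",(545,640,50,140)),("bottle",(480,560,-20,55)),("tin",(515,620,-130,-45))):
        m=(p.max(2)<48)&(p[...,1]<p[...,2]+8)&(W[...,0]>b[0])&(W[...,0]<b[1])&(W[...,1]>b[2])&(W[...,1]<b[3])&(abs(W[...,2]-4)<8)
        xy=onplane(np.argwhere(m)[:,::-1],c,5); print(n,m.sum(),xy.mean(0).round(1),rect(xy),cv2.minEnclosingCircle(np.float32(xy)))
E
```

```text
pos [591.4  12.  -33.7] theta -6.1 grip 39.7 clock 23.48
[0.0011, -0.0004, -0.0837] 0.004 rows>=1.3
[-0.0256, 0.2919, -0.0837] -0.51 rows>=4.7
[-0.0256, 0.2919, -0.0517] -0.51 rows>=0.5
[-0.6 -0.9  6.5]
jar 823 [589.   96.5] (array([589.4,  91.1]), array([81.6, 71.5]), -87.8) ((596.8046264648438, 87.97357177734375), 47.0125732421875)
bottle 478 [518.3  16. ] (array([518.4,  15.1]), array([54.6, 54. ]), 76.5) ((518.3980712890625, 15.330780029296875), 28.18741798400879)
tin 534 [569.8 -84. ] (array([576.5, -83. ]), array([79.8, 74.7]), -10.5) ((577.5626831054688, -90.5688247680664), 48.05945587158203)
```

Request:
jog_arm:
  steps:
    - [[0, 0, -0.02, 0, 0], [0, 0, -0.07, 0, 0], [-0.003, 0.03, -0.09, -0.05, 0], [-0.007, 0.085, -0.09, -0.2, 0], [-0.012, 0.14, -0.09, -0.4, 0], [-0.018, 0.195, -0.09, -0.51, 0], [-0.022, 0.25, -0.09, -0.51, 0], [-0.026, 0.292, -0.09, -0.51, 0], [-0.026, 0.292, -0.09, -0.51, 0], [-0.026, 0.292, -0.07, -0.51, 0], [-0.026, 0.292, -0.058, -0.51, 0], [-0.026, 0.292, -0.053, -0.51, 0], [-0.026, 0.292, -0.051, -0.51, 0], [-0.026, 0.292, -0.051, -0.51, 0]]

```text
clock: 25.28
position: [534.6, -275.3, 17.0]
tcp_rot: [[0.987, 0.161, 0.001], [0.161, -0.987, -0.0], [0.001, 0.0, -1.0]]
wrist_force: [-0.5, 0.7, -1.4]
grip_width: 39.8
grip_force: 25.0
```

```bash
python3 plan.py "534.3 -275.3 16 9.2"
python3 - <<'E'
from h import *
print(np.round(get_state()["wrist_force"],1))
p,W=cloud("side"); cv2.imwrite("pics/s5.png",cv2.resize(p[120:260,330:510],None,fx=4,fy=4,interpolation=cv2.INTER_CUBIC))
E
```

```text
pos [ 534.6 -275.3   17. ] theta 9.2 grip 39.8 clock 25.27
[-0.0003, -0.0, 0.001] 0.001 rows>=0.0
[-0.5  0.7 -1.4]
```

View pics/s5.png

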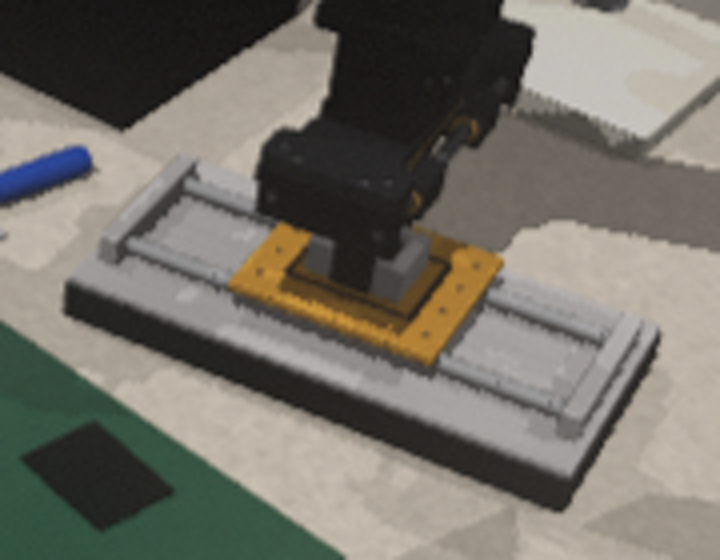

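The mould hangs level just over the plate, centred in the outline. Lowering it until it touches.

Request:
jog_arm:
  steps:
    - [[0, 0, 0.001, 0, 0], [0, 0, 0.002, 0, 0], [0, 0, 0.002, 0, 0], [0, 0, 0.003, 0, 0], [0, 0, 0.003, 0, 0]]

```text
clock: 25.95
position: [534.3, -275.5, 14.3]
tcp_rot: [[0.987, 0.16, 0.0], [0.16, -0.987, -0.0], [0.0, 0.0, -1.0]]
wrist_force: [-1.6, 0.6, 6.0]
grip_width: 40.1
grip_force: 25.0
```

```bash
python3 plan.py "534 -275.5 130 9.2" "529.5 277.5 130 -4.8" | tail -2
```

```text
[-0.0003, -0.0, -0.1157] 0.0 rows>=1.9
[0.0838, -0.5466, -0.1159] 0.467 rows>=8.8
```

Request:
jog_arm:
  steps:
    - [[0, 0, 0, 0, 0.6], [0, 0, 0, 0, 0.65], [0, 0, 0, 0, 0.65], [0, 0, -0.02, 0, 0.65], [0, 0, -0.07, 0, 0.65], [0, 0, -0.116, 0, 0.65]]

```text
clock: 26.7
position: [534.1, -275.3, 130.8]
tcp_rot: [[0.987, 0.16, -0.0], [0.16, -0.987, 0.0], [-0.0, -0.0, -1.0]]
wrist_force: [0.2, 0.0, -0.3]
grip_width: 56.2
grip_force: 0.0
```

Request:
jog_arm:
  steps:
    - [[0.084, -0.547, 0, 0.47, 1], [0.084, -0.547, 0, 0.47, 1], [0.084, -0.547, 0, 0.47, 1], [0.084, -0.547, 0, 0.47, 1], [0.084, -0.547, 0, 0.47, 1], [0.084, -0.547, 0, 0.47, 1], [0.084, -0.547, 0, 0.47, 1], [0.084, -0.547, 0, 0.47, 1], [0.084, -0.547, 0, 0.47, 1], [0.084, -0.547, 0, 0.47, 1], [0.084, -0.547, 0, 0.47, 1], [0.084, -0.547, 0, 0.47, 1]]

```text
clock: 28.2
position: [530.1, 275.7, 129.5]
tcp_rot: [[0.996, -0.088, 0.0], [-0.088, -0.996, -0.001], [0.0, 0.001, -1.0]]
wrist_force: [-0.6, 0.0, 0.2]
grip_width: 87.0
grip_force: 0.0
```

```bash
cat > look.py <<'E'
from h import *
for c in ("top","side"):
    p,W=cloud(c); cv2.imwrite(f"pics/look_{c}.png",p); g=p.astype(int)
    def box(b,z0,z1): return (W[...,0]>b[0])&(W[...,0]<b[1])&(W[...,1]>b[2])&(W[...,1]<b[3])&(W[...,2]>z0)&(W[...,2]<z1)
    q=W[box((480,590,-340,-210),64,76)]
    if len(q)>9: print(c,"mould z",np.median(q[:,2]).round(1),rect(q[:,:2]))
    m=(p[...,2]>120)&(p[...,0]<80)&(p[...,1]>90)&box((440,630,-380,-180),40,60); print(c,"yellow",rect(onplane(np.argwhere(m)[:,::-1],c,50)))
    for n,b in (("jar",(545,640,50,140)),("bottle",(480,560,-20,55)),("tin",(515,625,-130,-40))):
        # dark grey (not green) pixels on the mat
        m=(p.max(2)<60)&(g[...,1]<g[...,2]+10)&box(b,-4,9)
        m=cv2.morphologyEx(m.astype(np.uint8),cv2.MORPH_OPEN,np.ones((3,3)))
        k=cv2.connectedComponentsWithStats(m); i=1+k[2][1:,4].argmax() if k[0]>1 else 0
        xy=onplane(np.argwhere(k[1]==i)[:,::-1],c,5); print(c,n,len(xy),xy.mean(0).round(1),rect(xy),np.round(cv2.minEnclosingCircle(np.float32(xy))[0],1),round(cv2.minEnclosingCircle(np.float32(xy))[1],1))
E
python3 look.py; python3 plan.py "529.5 277.5 1 -4.8"
```

```text
top mould z 69.5 (array([ 535.5, -272.7]), array([55.9, 42. ]), 9.4)
top yellow (array([ 534.6, -275.7]), array([119.1, 105.9]), 9.3)
top jar 1206 [589.1  96. ] (array([588.9,  96.5]), array([69.2, 67.6]), 89.5) [589.2  96.1] 35.3
top bottle 745 [518.2  15.1] (array([518.,  15.]), array([52.7, 52.2]), 89.5) [518.3  15.4] 27.2
top tin 1028 [568.9 -85.1] (array([569.3, -85. ]), array([64.7, 48. ]), -12.8) [569.8 -84.5] 38.9
side mould z 69.1 (array([ 536.6, -273.9]), array([56.9, 44.1]), 8.9)
side yellow (array([ 533.9, -273.1]), array([118.3, 108. ]), 9.5)
side jar 827 [588.3  97.1] (array([588.5,  97.1]), array([69.3, 69.2]), 42.9) [589.2  96.6] 36.5
side bottle 503 [518.9  15.9] (array([518.9,  15.5]), array([55. , 54.8]), -47.2) [519.   15.6] 29.1
side tin 537 [568.9 -83.7] (array([569. , -83.7]), array([68. , 53.2]), -11.6) [569.7 -84.6] 38.4
pos [530.1 276.1 129.6] theta -5.0 grip 87.3 clock 28.3
[-0.0007, -0.0014, 0.1286] -0.008 rows>=2.1
```

View pics/look_top.png

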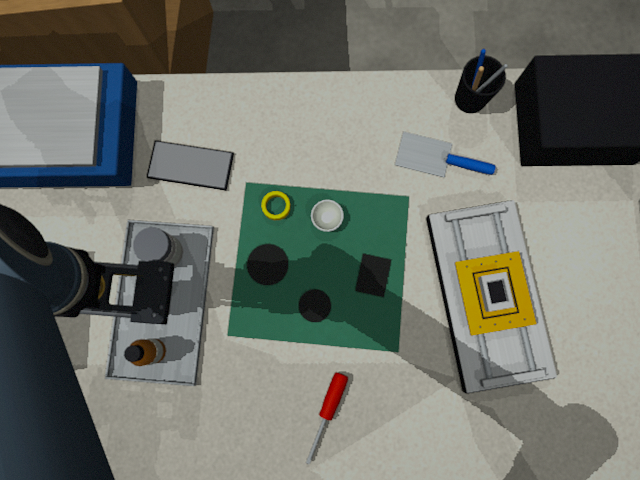

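Run:
```python
from h import *
p=cv2.imread("pics/look_top.png"); 
x0,y0,x1,y1=450,245,545,340
c=cv2.resize(p[y0:y1,x0:x1],None,fx=6,fy=6,interpolation=cv2.INTER_CUBIC); cv2.imwrite("pics/c6.png",c)
m0=camera_model("top"); Ti=np.linalg.inv(m0["world_from_camera"])
def pr(P): q=(Ti@np.c_[P,np.ones(len(P))].T)[:3]; q=m0["K"]@q; return (q[:2]/q[2]).T
def quad(cx,cy,a,l,w,z):
    a=np.radians(a); R=np.array([[np.cos(a),-np.sin(a)],[np.sin(a),np.cos(a)]])
    return np.c_[(np.array([[1,1],[1,-1],[-1,-1],[-1,1]])*[l/2,w/2])@R.T+[cx,cy],[z]*4]
hs=p.astype(int); b=hs[y0:y1,x0:x1]; br=(b.min(2)>110)
yy=(b[...,2]>120)&(b[...,0]<80)
n,l,st,ce=cv2.connectedComponentsWithStats(br.astype(np.uint8)); 
for i in range(1,n):
    if st[i,4]>100: xy=onplane(np.argwhere(l==i)[:,::-1]+[x0,y0],"top",70); print("bright",st[i],rect(xy))
for q,col in ((quad(535.0,-275.4,9.3,76,60,50),(0,0,255)),(quad(535.0,-275.4,9.3,120,106,50),(255,0,0)),(quad(535,-275.4,9.3,56,40,70),(0,255,0))):
    cv2.polylines(c,[np.int32((pr(q)-[x0,y0]+.5)*6)],True,col,1)
cv2.imwrite("pics/c7.png",c)
```

```text
bright [   0    0   57   95 1696] (array([ 535.2, -244.4]), array([150.6,  88.5]), -2.8)
bright [  34    0   61   95 1949] (array([ 534.6, -300.5]), array([153.9,  91.9]), -4.5)
bright [ 31  27  34  40 586] (array([ 534.9, -273.9]), array([56.4, 41.2]), 9.1)
```

View pics/c7.png

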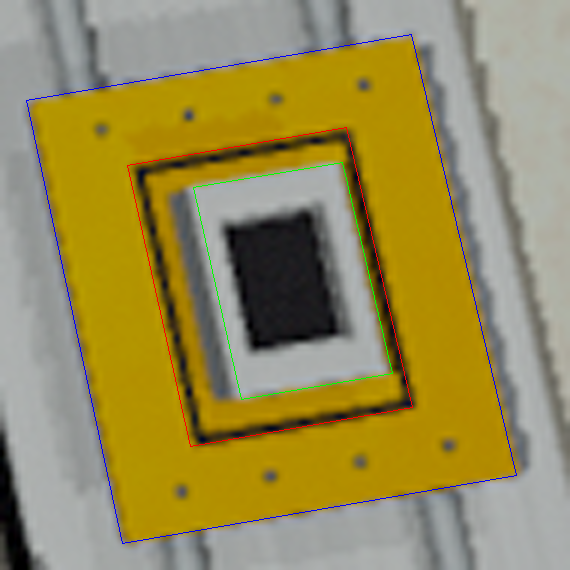

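The mould lies centred in the outline to within about 1 mm, parallel to it. Refining the tin pad's angle, then the returns.

```bash
python3 - <<'E'
from h import *
for c in ("top","side"):
  for T in (50,60,70):
    p,W=cloud(c); g=p.astype(int)
    m=(p.max(2)<T)&(g[...,1]<g[...,2]+10)&(W[...,0]>515)&(W[...,0]<625)&(W[...,1]>-130)&(W[...,1]<-40)&(abs(W[...,2]-3)<7)
    m=cv2.morphologyEx(m.astype(np.uint8),cv2.MORPH_OPEN,np.ones((3,3))); k=cv2.connectedComponentsWithStats(m); i=1+k[2][1:,4].argmax()
    xy=onplane(np.argwhere(k[1]==i)[:,::-1],c,5); C=np.cov(xy.T); w,v=np.linalg.eigh(C); a=np.degrees(np.arctan2(v[1,1],v[0,1])); print(c,T,len(xy),xy.mean(0).round(1),np.sqrt(12*w).round(1),round((a+90)%180-90,1))
E
python3 plan.py "530 277.3 1 -4.8" "530 277.3 125 -4.8" "569.3 -84.8 125 -13.2"  "569.3 -84.8 1 -13.2"
```

```text
top 50 1049 [569.  -84.7] [48.4 64.5] -12.6
top 60 1056 [569.  -84.8] [48.3 64.1] -12.6
top 70 1050 [569.3 -85. ] [48.  63.9] -9.5
side 50 514 [568.  -82.8] [49.6 65.1] -14.8
side 60 539 [568.  -83.4] [51.5 67.2] -15.5
side 70 547 [568.5 -83.7] [51.3 67.5] -13.3
pos [529.6 277.7 129.7] theta -4.9 grip 86.7 clock 28.6
[0.0004, 0.0003, 0.1287] -0.004 rows>=2.1
[0.0004, 0.0003, 0.0047] -0.004 rows>=2.0
[0.0705, 0.3578, 0.0048] 0.276 rows>=5.8
[0.0705, 0.3578, 0.1288] 0.276 rows>=2.0
```

Request:
jog_arm:
  steps:
    - [[0, 0, 0.05, 0, 1], [0, 0, 0.1, 0, 1], [0, 0, 0.12, 0, 1], [0, 0, 0.128, 0, 1], [0, 0, 0.128, 0, 0.9], [0, 0, 0.128, 0, 0], [0, 0, 0.128, 0, 0], [0, 0, 0.128, 0, 0], [0, 0, 0.128, 0, 0], [0, 0, 0.128, 0, 0], [0, 0, 0.128, 0, 0], [0, 0, 0.128, 0, 0]]
  grip_force: 25

```text
clock: 30.1
position: [529.5, 277.8, 1.7]
tcp_rot: [[0.996, -0.085, 0.0], [-0.085, -0.996, -0.0], [0.0, 0.0, -1.0]]
wrist_force: [0.3, 1.0, 0.4]
grip_width: 35.6
grip_force: 25.0
```

```bash
python3 plan.py "530 277.3 125 -4.8" "568.9 -84.8 125 -13.4"  "568.9 -84.8 1 -13.4"
```

```text
pos [529.5 277.8   1.7] theta -4.9 grip 35.6 clock 30.1
[0.0005, 0.0005, -0.1233] -0.003 rows>=2.0
[0.0701, 0.358, -0.1233] 0.284 rows>=5.8
[0.0701, 0.358, 0.0007] 0.284 rows>=2.0
```

Request:
jog_arm:
  steps:
    - [[0, 0, -0.03, 0, 0], [0, 0, -0.08, 0, 0], [0.005, 0.02, -0.12, 0.03, 0], [0.015, 0.075, -0.12, 0.1, 0], [0.027, 0.13, -0.12, 0.2, 0], [0.038, 0.185, -0.12, 0.28, 0], [0.048, 0.24, -0.12, 0.28, 0], [0.06, 0.295, -0.12, 0.28, 0], [0.07, 0.35, -0.12, 0.28, 0], [0.07, 0.358, -0.12, 0.28, 0], [0.07, 0.358, -0.07, 0.28, 0], [0.07, 0.358, -0.03, 0.28, 0], [0.07, 0.358, -0.01, 0.28, 0], [0.07, 0.358, -0.004, 0.28, 0], [0.07, 0.358, -0.003, 0.28, 0], [0.07, 0.358, -0.003, 0.28, 0]]

```text
clock: 32.1
position: [569.7, -84.5, 5.7]
tcp_rot: [[0.973, -0.23, 0.002], [-0.23, -0.973, -0.0], [0.002, -0.0, -1.0]]
wrist_force: [0.3, 0.4, -2.3]
grip_width: 36.0
grip_force: 25.0
```

```bash
python3 plan.py "568.9 -84.8 1 -13.4"
python3 - <<'E'
from h import *
p,W=cloud("side"); cv2.imwrite("pics/s8.png",cv2.resize(p[180:270,300:420],None,fx=6,fy=6,interpolation=cv2.INTER_CUBIC)); print(np.round(get_state()["wrist_force"],1))
E
```

```text
pos [569.7 -84.5   5.7] theta -13.3 grip 36.0 clock 32.1
[-0.0007, 0.0005, 0.0047] 0.004 rows>=0.1
[ 0.6 -0.1 -1.7]
```

View pics/s8.png

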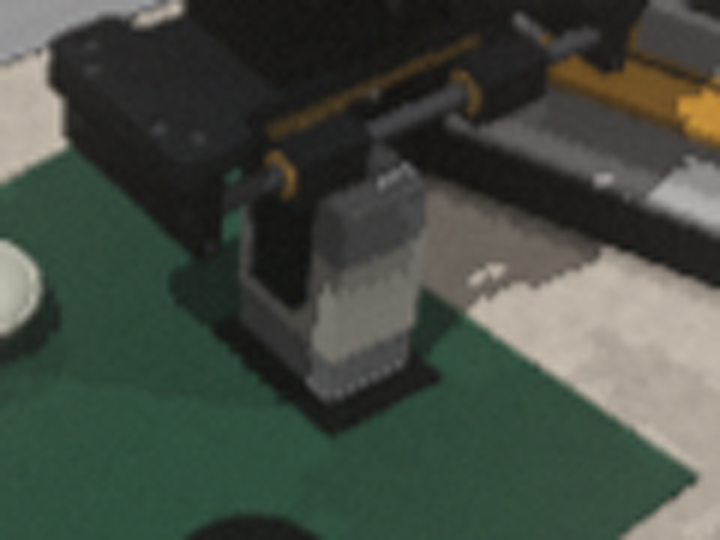

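The tin hangs square over its pad. Lowering.

Request:
jog_arm:
  steps:
    - [[0, 0, 0.001, 0, 0], [0, 0, 0.002, 0, 0], [0, 0, 0.003, 0, 0], [0, 0, 0.003, 0, 0]]

```text
clock: 32.65
position: [569.0, -84.8, 2.6]
tcp_rot: [[0.973, -0.23, 0.0], [-0.23, -0.973, -0.0], [0.001, 0.0, -1.0]]
wrist_force: [-0.9, -0.4, 5.4]
grip_width: 35.7
grip_force: 25.0
```

```bash
python3 plan.py "568.9 -84.8 125 -13.4" "444.8 285.7 125 -4.8" "444.8 285.7 1 -4.8"
```

```text
pos [569.  -84.8   2.6] theta -13.3 grip 35.7 clock 32.65
[-0.0001, 0.0, -0.1224] 0.004 rows>=2.0
[-0.206, -0.332, -0.1226] -0.283 rows>=6.3
[-0.2061, -0.3321, 0.0014] -0.283 rows>=2.0
```

Request:
jog_arm:
  steps:
    - [[0, 0, 0, 0, 0.6], [0, 0, 0, 0, 0.9], [0, 0, 0, 0, 0.9], [0, 0, 0, 0, 0.9], [0, 0, -0.05, 0, 0.9], [0, 0, -0.11, 0, 0.9], [-0.05, -0.08, -0.122, -0.1, 1], [-0.206, -0.332, -0.122, -0.28, 1], [-0.206, -0.332, -0.122, -0.28, 1], [-0.206, -0.332, -0.122, -0.28, 1], [-0.206, -0.332, -0.122, -0.28, 1], [-0.206, -0.332, -0.122, -0.28, 1], [-0.206, -0.332, -0.122, -0.28, 1], [-0.206, -0.332, -0.122, -0.28, 1], [-0.206, -0.332, -0.122, -0.28, 1], [-0.206, -0.332, -0.122, -0.28, 1]]

```text
clock: 34.65
position: [445.5, 283.7, 123.5]
tcp_rot: [[0.996, -0.089, 0.0], [-0.089, -0.996, -0.001], [0.0, 0.001, -1.0]]
wrist_force: [0.2, -0.5, -0.2]
grip_width: 87.4
grip_force: 0.0
```

```bash
cat > obj.py <<'E'
from h import *
for c in ("top","side"):
    p,W=cloud(c)
    for n,b,z0,z1 in (("tin",(515,625,-130,-40),80,92),("tincap",(515,625,-130,-40),94,106),("bottle",(480,560,-25,60),97,110),("jar",(545,640,50,140),84,97)):
        q=W[(W[...,0]>b[0])&(W[...,0]<b[1])&(W[...,1]>b[2])&(W[...,1]<b[3])&(W[...,2]>z0)&(W[...,2]<z1)]
        if len(q)>8: print(c,n,len(q),np.median(q[:,2]).round(1),rect(q[:,:2]))
E
python3 obj.py; python3 plan.py "444.8 285.7 1 -4.8"
```

```text
top tin 604 89.5 (array([570., -83.]), array([51.8, 36.1]), -13.1)
top tincap 138 101.8 (array([571., -87.]), array([42.3, 18.6]), 7.9)
side tin 326 88.8 (array([570.9, -83.7]), array([53.3, 38.1]), -13.5)
side tincap 73 100.5 (array([583.5, -87. ]), array([22. , 18.2]), -53.5)
pos [445.3 284.3 123.6] theta -5.0 grip 87.0 clock 34.75
[-0.0006, -0.0014, 0.1226] -0.008 rows>=2.0
```

Request:
jog_arm:
  steps:
    - [[-0.001, -0.001, 0.05, 0, 1], [-0.001, -0.001, 0.1, 0, 1], [-0.001, -0.001, 0.115, 0, 1], [-0.001, -0.001, 0.122, 0, 1], [-0.001, -0.001, 0.122, 0, 0.9], [-0.001, -0.001, 0.122, 0, 0], [-0.001, -0.001, 0.122, 0, 0], [-0.001, -0.001, 0.122, 0, 0], [-0.001, -0.001, 0.122, 0, 0], [-0.001, -0.001, 0.122, 0, 0], [-0.001, -0.001, 0.122, 0, 0]]
  grip_force: 25

```text
clock: 36.12
position: [443.7, 286.6, 1.7]
tcp_rot: [[0.996, -0.085, 0.0], [-0.085, -0.996, -0.0], [0.0, 0.0, -1.0]]
wrist_force: [-0.5, -0.6, 3.0]
grip_width: 41.2
grip_force: 25.0
```

```bash
python3 plan.py "444.8 285.7 100 -4.8" "518.4 15.4 100 0"  "518.4 15.4 1 0"
```

```text
pos [443.7 286.6   1.7] theta -4.9 grip 41.2 clock 36.12
[0.0012, 0.0009, -0.0983] -0.003 rows>=1.6
[0.0975, 0.2639, -0.0982] -0.163 rows>=4.5
[0.0975, 0.2639, 0.0008] -0.163 rows>=1.6
```

Request:
jog_arm:
  steps:
    - [[0, 0, -0.03, 0, 0], [0, 0, -0.08, 0, 0], [0.01, 0.03, -0.1, -0.03, 0], [0.03, 0.08, -0.1, -0.1, 0], [0.05, 0.135, -0.1, -0.16, 0], [0.07, 0.19, -0.1, -0.16, 0], [0.09, 0.245, -0.1, -0.16, 0], [0.096, 0.263, -0.1, -0.16, 0], [0.096, 0.263, -0.1, -0.16, 0], [0.096, 0.263, -0.05, -0.16, 0], [0.096, 0.263, -0.02, -0.16, 0], [0.096, 0.263, -0.006, -0.16, 0], [0.096, 0.263, -0.003, -0.16, 0], [0.096, 0.263, -0.003, -0.16, 0]]

```text
clock: 37.88
position: [517.8, 17.3, 5.5]
tcp_rot: [[1.0, -0.001, 0.002], [-0.001, -1.0, 0.0], [0.002, -0.0, -1.0]]
wrist_force: [0.8, -0.0, -0.9]
grip_width: 41.1
grip_force: 25.0
```

Request:
jog_arm:
  steps:
    - [[0, 0, 0.001, 0, 0], [0, 0, 0.002, 0, 0], [0, 0, 0.003, 0, 0], [0, 0, 0.003, 0, 0]]

```text
clock: 38.38
position: [517.5, 16.5, 2.7]
tcp_rot: [[1.0, -0.002, 0.001], [-0.002, -1.0, -0.0], [0.001, 0.0, -1.0]]
wrist_force: [-2.3, -0.9, 5.8]
grip_width: 41.3
grip_force: 25.0
```

```bash
python3 plan.py "518.4 15.4 125 0" "612.3 271.2 125 -4.8" "612.3 271.2 1 -4.8"
```

```text
pos [517.5  16.5   2.7] theta -0.1 grip 41.3 clock 38.38
[0.0011, 0.0011, -0.1223] -0.003 rows>=2.0
[0.0945, -0.2548, -0.1223] 0.157 rows>=4.4
[0.0944, -0.2549, 0.0017] 0.157 rows>=2.0
```

Request:
jog_arm:
  steps:
    - [[0, 0, 0, 0, 0.6], [0, 0, 0, 0, 0.9], [0, 0, 0, 0, 0.9], [0, 0, 0, 0, 0.9], [0, 0, -0.05, 0, 0.9], [0, 0, -0.11, 0, 0.9], [0.03, -0.08, -0.122, 0.1, 1], [0.094, -0.255, -0.122, 0.16, 1], [0.094, -0.255, -0.122, 0.16, 1], [0.094, -0.255, -0.122, 0.16, 1], [0.094, -0.255, -0.122, 0.16, 1], [0.094, -0.255, -0.122, 0.16, 1], [0.094, -0.255, -0.122, 0.16, 1]]

```text
clock: 40.0
position: [611.1, 269.7, 123.2]
tcp_rot: [[0.996, -0.086, -0.001], [-0.086, -0.996, -0.002], [-0.001, 0.002, -1.0]]
wrist_force: [-0.2, -0.6, -0.4]
grip_width: 87.1
grip_force: 0.0
```

```bash
python3 obj.py; python3 plan.py "612.3 271.2 1 -4.8"
```

```text
top tin 615 89.6 (array([570.2, -83. ]), array([52.1, 36.3]), -12.9)
top tincap 135 101.6 (array([581.9, -85.5]), array([19.2, 18.4]), -4.5)
top bottle 211 105.9 (array([518.4,  18.2]), array([24.2, 22.8]), -0.2)
side tin 328 88.6 (array([570.9, -83.8]), array([53. , 38.3]), -12.9)
side tincap 75 100.8 (array([581.9, -86.4]), array([18.9, 18.9]), 69.0)
side bottle 141 104.7 (array([518.8,  17.4]), array([24. , 23.7]), -49.0)
pos [611.4 269.3 123.6] theta -5.0 grip 87.3 clock 40.1
[0.0007, -0.0022, 0.1226] -0.007 rows>=2.0
```

Request:
jog_arm:
  steps:
    - [[0.001, -0.002, 0.05, 0, 1], [0.001, -0.002, 0.1, 0, 1], [0.001, -0.002, 0.115, 0, 1], [0.001, -0.002, 0.122, 0, 1], [0.001, -0.002, 0.122, 0, 1], [0.001, -0.002, 0.122, 0, 0], [0.001, -0.002, 0.122, 0, 0], [0.001, -0.002, 0.122, 0, 0], [0.001, -0.002, 0.122, 0, 0], [0.001, -0.002, 0.122, 0, 0]]
  grip_force: 25

```text
clock: 41.35
position: [612.7, 272.8, 2.0]
tcp_rot: [[0.996, -0.085, 0.0], [-0.085, -0.996, -0.001], [0.0, 0.001, -1.0]]
wrist_force: [-0.4, -1.2, 3.1]
grip_width: 57.5
grip_force: 25.0
```

```bash
python3 plan.py "612.3 271.2 100 -4.8" "589 96 100 0"  "589 96 1 0"
```

```text
pos [612.7 272.8   2. ] theta -4.9 grip 57.5 clock 41.35
[-0.0002, 0.0017, -0.098] -0.003 rows>=1.6
[-0.0084, 0.1783, -0.0979] -0.163 rows>=2.8
[-0.0085, 0.1782, 0.0011] -0.163 rows>=1.6
```

Request:
jog_arm:
  steps:
    - [[0, 0, -0.03, 0, 0], [0, 0, -0.08, 0, 0], [-0.002, 0.04, -0.1, -0.05, 0], [-0.005, 0.095, -0.1, -0.1, 0], [-0.008, 0.15, -0.1, -0.16, 0], [-0.008, 0.177, -0.1, -0.16, 0], [-0.008, 0.177, -0.09, -0.16, 0], [-0.008, 0.177, -0.05, -0.16, 0], [-0.008, 0.177, -0.02, -0.16, 0], [-0.008, 0.177, -0.006, -0.16, 0], [-0.008, 0.177, -0.003, -0.16, 0], [-0.008, 0.177, -0.003, -0.16, 0]]

```text
clock: 42.85
position: [590.2, 98.5, 5.4]
tcp_rot: [[1.0, -0.001, 0.002], [-0.001, -1.0, 0.001], [0.002, -0.001, -1.0]]
wrist_force: [1.1, 0.2, -1.8]
grip_width: 57.4
grip_force: 25.0
```

Request:
jog_arm:
  steps:
    - [[0, 0, 0.001, 0, 0], [0, 0, 0.002, 0, 0], [0, 0, 0.003, 0, 0], [0, 0, 0.003, 0, 0]]

```text
clock: 43.35
position: [590.0, 97.7, 2.9]
tcp_rot: [[1.0, -0.002, 0.001], [-0.002, -1.0, -0.0], [0.001, 0.0, -1.0]]
wrist_force: [-2.0, 0.1, 5.4]
grip_width: 57.7
grip_force: 25.0
```

Request:
jog_arm:
  steps:
    - [[0, 0, 0, 0, 0.8], [0, 0, 0, 0, 0.95], [0, 0, 0, 0, 0.95], [0, 0, 0, 0, 0.95], [0, 0, -0.05, 0, 0.95], [0, 0, -0.11, 0, 1], [-0.06, -0.2, -0.15, 0, 1], [-0.06, -0.2, -0.15, 0, 1], [-0.06, -0.2, -0.15, 0, 1], [-0.06, -0.2, -0.15, 0, 1], [-0.06, -0.2, -0.15, 0, 1], [-0.06, -0.2, -0.15, 0, 1]]

```text
clock: 44.85
position: [530.3, 295.7, 151.0]
tcp_rot: [[1.0, -0.003, -0.0], [-0.003, -1.0, -0.002], [-0.0, 0.002, -1.0]]
wrist_force: [0.3, -1.4, 0.1]
grip_width: 87.1
grip_force: 0.0
```

```bash
python3 obj.py
python3 - <<'E'
from h import *
p,W=cloud("side"); t,W2=cloud("top")
q=W2[(abs(W2[...,0]-672)<40)&(abs(W2[...,1]+7)<40)&(abs(W2[...,2]-23)<6)]; print("dish",rect(q[:,:2]))
q=W2[(abs(W2[...,0]-535)<50)&(abs(W2[...,1]+275)<60)&(abs(W2[...,2]-70)<6)]; print("mould",rect(q[:,:2]))
a=cv2.resize(p[170:310,240:420],None,fx=4,fy=4,interpolation=cv2.INTER_CUBIC); cv2.imwrite("pics/fin.png",a)
E
```

```text
top tin 612 89.6 (array([570.1, -83. ]), array([52.2, 36. ]), -13.1)
top tincap 140 101.6 (array([582.5, -87.1]), array([22.7, 19.5]), -67.2)
top bottle 211 105.9 (array([518.4,  18.2]), array([24.2, 22.8]), -0.8)
top jar 1022 91.9 (array([589.6,  99.8]), array([55.7, 55.5]), 83.5)
side tin 317 88.7 (array([570.3, -83.8]), array([53.8, 38.9]), -14.1)
side tincap 76 100.5 (array([582.5, -85.9]), array([20.1, 19. ]), 89.2)
side bottle 145 104.5 (array([519.2,  18. ]), array([25. , 24.2]), 7.0)
side jar 612 91.1 (array([590.6,  98.8]), array([56.5, 55.8]), -71.4)
dish (array([671.1,  -6.8]), array([54. , 53.1]), -0.2)
mould (array([ 535.6, -273.2]), array([55.8, 41.5]), 9.2)
```

View pics/fin.png

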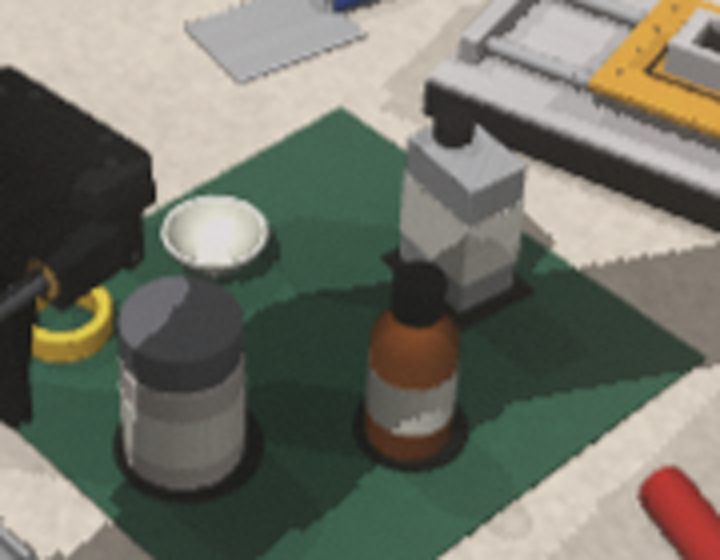

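Everything is upright and the dish has not moved. The jar sits about 3 mm too far to +y on its pad, and the bottle about 2 mm. I'll regrasp and centre both, starting with the jar.

Request:
jog_arm:
  steps:
    - [[0.06, 0.2, 0.02, 0, 1], [0.06, 0.2, 0.02, 0, 1], [0.06, 0.2, 0.02, 0, 1], [0.06, 0.2, 0.02, 0, 1], [0.06, 0.2, 0.02, 0, 1], [0.06, 0.2, 0.07, 0, 1], [0.06, 0.2, 0.12, 0, 1], [0.06, 0.2, 0.148, 0, 1], [0.06, 0.2, 0.148, 0, 1], [0.06, 0.2, 0.148, 0, 0], [0.06, 0.2, 0.148, 0, 0], [0.06, 0.2, 0.148, 0, 0], [0.06, 0.2, 0.148, 0, 0], [0.06, 0.2, 0.148, 0, 0], [0.06, 0.2, 0.143, 0, 0], [0.06, 0.2, 0.143, 0, 0], [0.06, 0.203, 0.143, 0, 0], [0.06, 0.203, 0.143, 0, 0], [0.06, 0.203, 0.147, 0, 0], [0.06, 0.203, 0.148, 0, 0]]
  grip_force: 20

```text
clock: 47.55
position: [589.6, 94.6, 4.4]
tcp_rot: [[1.0, -0.002, 0.0], [-0.002, -1.0, -0.001], [0.0, 0.001, -1.0]]
wrist_force: [-3.1, -1.5, 10.3]
grip_width: 57.3
grip_force: 20.0
```

```bash
python3 plan.py "589 96 123 0" "517.6 16.7 123 0" "517.6 16.7 3 0"
```

```text
pos [589.6  94.6   4.4] theta -0.1 grip 57.3 clock 47.55
[-0.0006, -0.0013, -0.1186] -0.003 rows>=1.9
[-0.0719, 0.0781, -0.1186] -0.003 rows>=1.7
[-0.0719, 0.078, 0.0014] -0.003 rows>=1.9
```

Request:
jog_arm:
  steps:
    - [[0, 0, 0, 0, 0.8], [0, 0, 0, 0, 0.95], [0, 0, 0, 0, 0.95], [0, 0, 0, 0, 0.95], [0, 0, -0.05, 0, 0.95], [0, 0, -0.11, 0, 1], [-0.072, 0.078, -0.12, 0, 1], [-0.072, 0.078, -0.12, 0, 1], [-0.072, 0.078, -0.12, 0, 1], [-0.072, 0.078, -0.12, 0, 1]]

```text
clock: 48.8
position: [517.9, 17.3, 123.9]
tcp_rot: [[1.0, -0.001, 0.001], [-0.001, -1.0, 0.001], [0.001, -0.001, -1.0]]
wrist_force: [0.8, 0.0, -0.4]
grip_width: 86.9
grip_force: 0.0
```

```bash
python3 plan.py "517.6 16.7 3 0"
```

```text
pos [517.9  17.3 123.9] theta -0.1 grip 86.9 clock 48.8
[-0.0005, 0.0007, 0.1209] -0.002 rows>=1.9
```

Request:
jog_arm:
  steps:
    - [[0, 0.0005, 0.05, 0, 1], [0, 0.0005, 0.1, 0, 1], [0, 0.0005, 0.12, 0, 1], [0, 0.0005, 0.12, 0, 1], [0, 0.0005, 0.12, 0, 0], [0, 0.0005, 0.12, 0, 0], [0, 0.0005, 0.12, 0, 0], [0, 0.0005, 0.12, 0, 0], [0, 0.0005, 0.12, 0, 0], [0, 0.0005, 0.12, 0, 0], [0, 0.0005, 0.115, 0, 0], [0, 0.0005, 0.115, 0, 0], [0, 0.0025, 0.115, 0, 0], [0, 0.0025, 0.115, 0, 0], [0, 0.0025, 0.119, 0, 0], [0, 0.0025, 0.12, 0, 0], [0, 0.0025, 0.12, 0, 0]]
  grip_force: 20

```text
clock: 50.92
position: [517.2, 14.3, 3.8]
tcp_rot: [[1.0, -0.001, -0.0], [-0.001, -1.0, -0.0], [-0.0, 0.0, -1.0]]
wrist_force: [-1.1, -0.5, 2.5]
grip_width: 41.4
grip_force: 20.0
```

Request:
jog_arm:
  steps:
    - [[0, 0, 0, 0, 0.6], [0, 0, 0, 0, 0.95], [0, 0, 0, 0, 0.95], [0, 0, 0, 0, 0.95], [0, 0, -0.05, 0, 0.95], [0, 0, -0.11, 0, 1], [0.02, -0.28, -0.15, 0, 1], [0.02, -0.28, -0.15, 0, 1], [0.02, -0.28, -0.15, 0, 1], [0.02, -0.28, -0.15, 0, 1], [0.02, -0.28, -0.15, 0, 1], [0.02, -0.28, -0.15, 0, 1], [0.02, -0.28, -0.15, 0, 1]]

```text
clock: 52.55
position: [537.7, 292.8, 153.1]
tcp_rot: [[1.0, -0.002, -0.001], [-0.002, -1.0, -0.002], [-0.001, 0.002, -1.0]]
wrist_force: [-1.2, -0.2, 0.4]
grip_width: 86.8
grip_force: 0.0
```

```bash
python3 obj.py
python3 - <<'E'
from h import *
p,W=cloud("side"); t,W2=cloud("top")
a=cv2.resize(p[190:310,250:390],(400,343),interpolation=cv2.INTER_CUBIC); b=cv2.resize(t[180:320,230:393],(400,343),interpolation=cv2.INTER_CUBIC); cv2.imwrite("pics/fin2.png",np.hstack([a,b]))
E
```

```text
top tin 616 89.5 (array([570.1, -83.1]), array([51.9, 36.2]), -13.3)
top tincap 136 101.9 (array([581.6, -87.6]), array([22.4, 19.5]), 71.1)
top bottle 213 106.1 (array([518.2,  16.2]), array([24.2, 23.6]), 25.4)
top jar 1033 92.0 (array([589.7,  96.4]), array([56.4, 55.5]), -25.0)
side tin 328 88.7 (array([570.1, -83.4]), array([56.7, 37.8]), -14.3)
side tincap 76 100.6 (array([583.5, -86.8]), array([21., 18.]), -50.4)
side bottle 139 104.9 (array([519.9,  16.2]), array([24.8, 24.3]), -21.0)
side jar 611 91.2 (array([589.6,  96.1]), array([56.7, 54.2]), -47.0)
```

View pics/fin2.png

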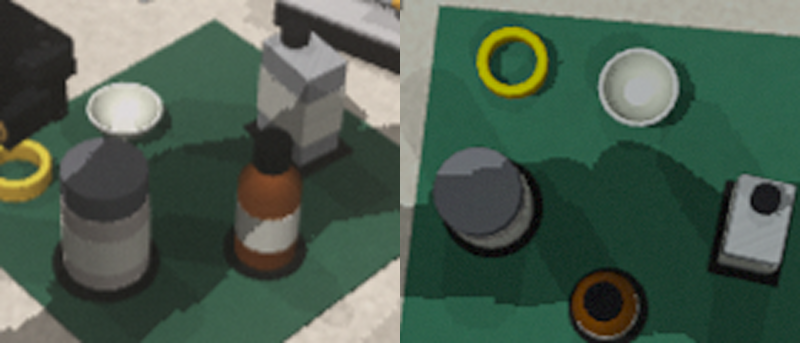

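The jar, bottle and tin now stand upright and centred on their pads, and the arm is clear of everything. Handing in.

```bash
python3 -c "
from workcell import *
print(close_job())"
```

```text
the job is handed in; nothing more can be done
None
```

I handed the job in at about 53 s: the mould lies flat in the outline, about 1–2 mm off centre, and all three containers are back upright on their own pads, centred to within about 2 mm. The dish did not move.

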